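# Weigh the vial carrier on the hand scale

## Robot

A 7-joint arm with a two-finger parallel gripper is mounted at the origin on the work surface. World frame = base frame: x ahead of the robot, y to its left, z up, the work surface at z = 0. Lengths are in m, angles in degrees, forces in N, time in s.
With the tool pointing down it reaches from about 0.4 to 0.9 m from the base axis. Payload 5.6 kg.
Tool frame: the origin (TCP) lies between the finger pads; the fingertips stand 8 mm ahead of it and the grasp point (between the pads) lies 11 mm behind it (ctrl.finger_overhang is the distance from the TCP to the fingertips, in m); z points along the fingers, y is the line along which they close (so a half turn about z gives the same grasp; the last joint's range is limited). The gripper opens to 92 mm and grips with 3 to 60 N. Pads are 20 mm wide; open, the fingers measure 128 mm over their backs; the gripper's body (75 mm by 189 mm) begins 69 mm behind the grasp point.
Start: joints at [-76.318, 26.786, -0.665, 91.828, 0.344, 61.387, -3.226], TCP at [0.181, 0.624, 0.223] pointing down, gripper open.
Joint ranges: [-144.91, 144.91], [-17.63, 115.5], [-89.93, 88.59], [15.96, 139.68], [-74.01, 254.01], [8.47, 105.57], [-167.45, 167.45]. Speed limits (degrees/s): [147.25, 147.25, 180, 180, 180, 180, 180].

## Interface

Orientations are given as a 3x3 rotation matrix whose columns are the frame's x, y, z axes.
In Python, from workcell import ctrl gives the robot as it stands.
- The arm moves only by the tool arm_command, never from a script. Its argument "deltas" is a list of rows, each a list of 3 entries, a list of its own where there are three numbers: the shift along the tool's x, y, z in units of 0.025 m (1.0 is 0.025 m), then the turn, a rotation vector about the tool's x, y, z in units of 0.1 rad (1.0 is 0.1 rad), then the closure, from 0 (fully open) to 1 (shut). A call has 1 to 5 rows; each row shifts and turns the commanded pose from where the row before left it, along the tool's axes as they then stand; what a row does not reach is not made up. A row lasts 1/10 s, in which the tool goes at most 50 mm and 8.59 degrees, less where a joint would pass 70% of its speed; a pose out of reach is approached as far as the arm can. A call with a number of a shift or a turn outside -1 to 1 is refused whole. A call with a gripper value outside its range is refused whole. The fingers move at their own pace and stop on an object; "grip_force" is the grip in N (left out, the last holds). Time passes only in rows, so rows that do not move let the fingers close. It gives the time, the measured TCP pose, the force, the opening and the grip force at its end, in the units of the state.
- ctrl.observe(): the state, without advancing time (a new reading comes with each control period).
- ctrl.grab_frame(name): name is "scene" or "top"; returns the picture (384x512x3 uint8, blue, green, red); there is no depth.
- ctrl.get_calibration(name): a dict with "intrinsics" (3x3 intrinsics, pixels), "distortion" ([k1, k2, p1, p2, k3] as OpenCV has them; the pictures are not rectified), "world_to_cam" (4x4, takes a point from world to camera coordinates). Camera axes: x right, y down, z forward; pixel columns grow to the right and rows downward; lengths in m; the calibration is good to about 2 mm. A picture is of the moment at which its call begins. get_calibration takes no time and is no camera call.
- ctrl.sign_off(): hands the job in; it is judged then, once.
The state is a dict: "time": time; "joints": joint angles; "joint_velocities": joint speeds; "tau": joint torques, N m; "tool_pos": TCP position; "tool_rot": TCP orientation; "contact_force": force on the tool from outside, world axes, zero at the start; "ft_torque": the same for the moment, N m; "finger_gap": opening from 0.0 (shut) to 1.0 (fully open); "grip_force": force on a finger pad.
Only numpy, scipy, OpenCV 4.12 (cv2) and the standard library are available. Lean on these libraries where they do the work, as an engineer would, in place of code of your own. Each camera call takes 0.05 s, during which the arm holds its last target. There are 200 camera calls.

## Task

Take the sprung hand scale off its rest, hook it under the bail of the vial carrier and raise it slowly until the carrier just hangs clear of its mat, never more than 15 mm above it, and keep it hanging still for about two seconds so that the scale can be read. Then set the carrier gently back on the middle of its mat, unhook, and hang the scale back in its rest. Touch the carrier only with the hook, without shoving or leaning on it or stretching the scale past its red band, and leave the bottle, beaker and jar alone.

Things in the scene. Friction and masses are not known exactly. Their poses are not given: they have to be found in the camera images.
- scale: Hand scale, 150 g, upright, hanging in the rest. Origin: middle of its blue grip, a block 56 mm (scale x) by 20 mm (y) by 34 mm (z); pinch it across y from above. z up. Below the grip: thin neck to 29 mm below the origin, blue guard disc (radius 31, from 29 to 35 mm below), white round housing (radius 16, from 35 to 105 mm below), then a steel hook 68 mm long. The hook is in the scale's xz plane; its mouth opens towards +x.
- stretch (a joint): Extension of the scale's spring, m: how far the hook is drawn down out of the housing. 0 = hook fully in, about 0.001 with nothing hung; grows as the hook is pulled down. 140 N/m, lightly damped, so it bounces when jerked. The hook's yellow rod comes out of the housing as it stretches; a red band on the rod starts to show at 0.065, end stop at 0.075.
- hook_seat (a point): Point on the hook where the centre of a hung bail bar comes to lie, on the scale's axis; 165.5 mm below the scale's origin at zero extension; moves with the hook. Hook wire 5 mm thick: its lowest point is 8 mm below this point, the upturned tip is 17 mm towards scale +x and its top 13 mm above this point, the shank is 16 mm towards -x. Above this point the mouth is free up to 43 mm.
- rest: Steel fork stand, fixed. Origin: centre underside. Two level prongs along x, top face 160 mm above the origin, 14 mm wide, inner gap 42 mm, open at the end towards rest -x (prong ends at x = -40 mm), joined and carried by two thin posts at x = 58 to 75 mm. The scale's housing hangs between the prongs, its guard disc lies on them. Base plate 10 mm thick.
- rest_spot (a point): On the rest, the place of the scale's origin when it is hung home (195 mm above the rest's origin, centred between the prongs). The scale starts here, its x about along the rest's x; it is lifted a little and drawn out towards rest -x.
- mat: Blue mat, 180 x 150 x 4 mm, fixed to the bench. Origin: centre underside; x along its 180 mm side.
- carrier: Vial carrier, grey block full of amber vials, 80 mm (x) by 110 mm (y), block and vials 39 mm high, with a steel wire bail. Stands on the mat. Origin: centre underside, z up. Its mass differs every time and is not known: 0.25 to 0.75 kg.
- bail_mid (a point): Middle of the bail's bar (6 mm round wire) on the carrier, 85 mm above the carrier's origin. The bar runs along carrier y, level over 36 mm, then slopes down to the ends at y = +-53 mm; free space beneath and to both x sides. The robot's side is carrier -x. Hung on the hook, the carrier stretches the spring by its weight / 140 N/m (18 to 53 mm).
- wash_bottle: White bottle, radius 28, height 135 mm, loose; origin centre underside. Leave alone.
- beaker: Glass beaker, radius 30, height 75 mm, loose; origin centre underside. Leave alone.
- jar: Amber jar with black cap, radius 30, height 80 mm, loose; origin centre underside. Leave alone.
There are look-alikes about, which are no part of the job. Of the things like the rest, leave any that is pink or turquoise; of the rest the smaller one is meant.

How it is judged (in metres and radians):
On the way, in this order (a step that is already met when the one before it is completed fails the run):
1. the scale is off its rest (distance between scale and rest_spot above 0.05 m), for 0.2 s.
2. the carrier hangs on the hook, clear of its mat (2 mm or more), the spring still, for 1.5 s (contact force between carrier and mat below 0.05 N and z of carrier in the frame of mat above 0.006 m and value of joint stretch above 0.012 m and velocity of joint stretch between -0.02 and 0.02 m/s and linear speed of carrier below 0.03 m/s), for 1.5 s.
3. the carrier stands on its mat again, off the hook (z of carrier in the frame of mat between 0.0015 and 0.0065 m and horizontal distance between carrier and mat below 0.03 m and angle between carrier's own z axis and vertical below 0.06 rad and contact force between scale and carrier below 0.05 N and distance between hook_seat and bail_mid above 0.04 m), for 0.2 s.
At the end, for the whole second after the job is handed in: The carrier stands flat on its mat, within 30 mm of the mat's centre; the scale hangs upright and at rest in its fork, within 18 mm of its place; bottle, beaker and jar are within 20 mm of where they were (z of carrier in the frame of mat between 0.0015 and 0.0065 m and horizontal distance between carrier and mat below 0.03 m and angle between carrier's own z axis and vertical below 0.06 rad and distance between scale and rest_spot below 0.018 m and angle between scale's own z axis and vertical below 0.1 rad and linear speed of each of scale, carrier below 0.02 m/s and contact force between scale and carrier below 0.05 N and distance of each of wash_bottle, beaker, jar from where it was at the start of the episode below 0.02 m); the robot touches nothing.
It fails at once if the carrier is lifted more than 15 mm above its mat, or shoved more than 40 mm from the mat's centre (z of carrier in the frame of mat above 0.019 m or horizontal distance between carrier and mat above 0.04 m).
It fails at once if hook and carrier press on each other with more than 12 N, or the spring is stretched past its red band (65 mm) (contact force between scale and carrier above 12 N or value of joint stretch above 0.065 m).
It fails at once if the robot itself touches the carrier (contact force between any of the fingers, the arm and carrier above 0.5 N).
It fails at once if the carrier is set down hard (more than 25 N on the mat) or tips by more than 0.35 rad (contact force between carrier and mat above 25 N or angle between carrier's own z axis and vertical above 0.35 rad).
It fails at once if the bottle, beaker or jar is moved more than 20 mm or tipped (distance of any of wash_bottle, beaker, jar from where it was at the start of the episode above 0.02 m or angle between any of wash_bottle, beaker, jar's own z axis and vertical above 0.3 rad).
It also fails if it takes over 72 s, if anything falls off the work surface, if the arm or the gripper's body presses on something with over 40 N, if the wrist force passes 120 N, or if a joint passes its speed limit or range.

## Working session

There is one attempt and no reset: what is moved stays moved. The work goes in short steps, Python scripts to look and compute and a tool call to move; the robot and the scene stay as the last step left them, time stands still between calls to the robot, and variables do not carry over. Pictures are saved under pics/ and viewed, at most 11 in all, crops included, and the job is handed in when it is done.

Besides the shell and the picture viewer there is one more tool, called after "Call:" as name(argument=value, ...), one argument or row to a line, values as JSON. arm_command: Moves the arm, as the interface text tells. Its arguments: {"type":"object","properties":{"deltas":{"type":"array"},"grip_force":{"type":"number"}},"required":["deltas"]}

```bash
mkdir -p pics
python3 - <<'E'
from workcell import ctrl
import cv2,numpy as np
for n in("scene","top"):
    cv2.imwrite(f"pics/{n}0.png",ctrl.grab_frame(n)); c=ctrl.get_calibration(n)
    M=np.array(c["world_to_cam"]);print(n,np.round(c["intrinsics"],1).tolist(),c["distortion"],(-M[:3,:3].T@M[:3,3]).round(3))
s=ctrl.observe();print(s["time"],s["tool_pos"],np.round(s["tool_rot"],3).tolist(),s["finger_gap"])
E
```

```text
scene [[480.1, 0.0, 259.6], [0.0, 480.1, 190.6], [0.0, 0.0, 1.0]] [-0.19171301  0.          0.          0.          0.        ] [1.174 0.392 1.009]
top [[455.7, 0.0, 253.9], [0.0, 455.7, 190.9], [0.0, 0.0, 1.0]] [-0.04039803  0.          0.          0.          0.        ] [0.338 0.092 1.455]
0.1 [0.18067641 0.62386457 0.22175438] [[-0.961, 0.278, -0.0], [0.278, 0.961, -0.002], [-0.0, -0.002, -1.0]] 1.000650929386085
```

View pics/scene0.png

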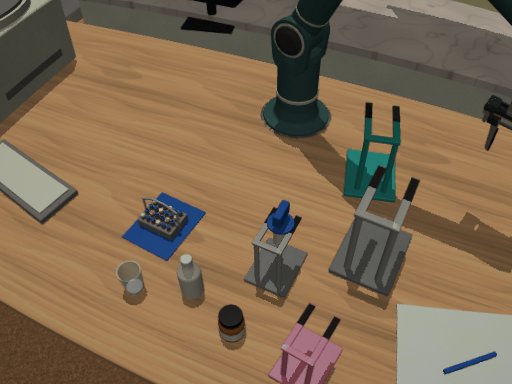

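View pics/top0.png

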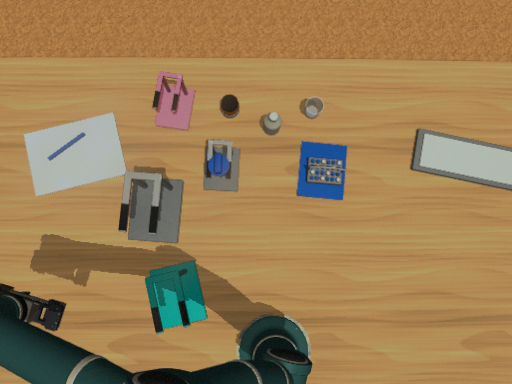

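Fork candidates in the top view are pink (172,100), turquoise (176,297), the large grey one (152,205) and the small grey one (221,165), which holds the blue scale. By the description it is the small grey one. Next I'll take close crops of it and of the carrier.

```bash
cat > h.py <<'E'
from workcell import ctrl
import cv2,numpy as np
def cal(n):
    c=ctrl.get_calibration(n);return np.array(c["intrinsics"]),np.array(c["distortion"]),np.array(c["world_to_cam"])
def ray(n,p):
    K,D,M=cal(n);u=cv2.undistortPoints(np.array(p,float).reshape(-1,1,2),K,D)[:,0]
    R=M[:3,:3];return -R.T@M[:3,3],np.c_[u,np.ones(len(u))]@R
def plane(n,p,z):
    o,d=ray(n,p);return o+d*((z-o[2])/d[:,2])[:,None]
def two(a,b):
    o1,d1=ray("scene",a);o2,d2=ray("top",b);A=np.c_[d1[0],-d2[0]];t=np.linalg.lstsq(A,o2-o1,rcond=None)[0]
    P=o1+t[0]*d1[0];Q=o2+t[1]*d2[0];return (P+Q)/2,np.linalg.norm(P-Q)
def proj(n,P):
    K,D,M=cal(n);return cv2.projectPoints(np.array(P,float).reshape(-1,3),cv2.Rodrigues(M[:3,:3])[0],M[:3,3],K,D)[0][:,0]
def blobs(im,lo,hi,roi,minA=20):
    x0,y0,x1,y1=roi;m=cv2.inRange(cv2.cvtColor(im,cv2.COLOR_BGR2HSV),lo,hi);k=np.zeros_like(m);k[y0:y1,x0:x1]=m[y0:y1,x0:x1]
    return k,[c for c in cv2.findContours(k,cv2.RETR_EXTERNAL,cv2.CHAIN_APPROX_NONE)[0] if cv2.contourArea(c)>minA]
def crop(im,x0,y0,w,h,s):return cv2.resize(im[y0:y0+h,x0:x0+w],None,fx=s,fy=s,interpolation=cv2.INTER_CUBIC)
E
python3 - <<'E'
from h import *
t=cv2.imread("pics/top0.png");s=cv2.imread("pics/scene0.png")
a=np.vstack([np.hstack([crop(t,190,130,64,64,6),crop(t,290,135,64,64,6)]),np.hstack([crop(s,240,195,72,72,384/72),crop(s,125,185,84,84,384/84)])])
cv2.imwrite("pics/c0.png",cv2.resize(a,(600,600)))
print("c0 scale",600/768)
_,b=blobs(t,(100,120,60),(125,255,255),(285,130,360,210))
q=np.vstack(b);r=cv2.minAreaRect(q);P=plane("top",cv2.boxPoints(r),.004)
print("mat",P.round(4).tolist(),P.mean(0).round(4),[np.linalg.norm(P[i]-P[i-1]).round(4) for i in range(4)])
_,b=blobs(t,(100,120,60),(125,255,255),(190,130,255,200))
for c in b:
  print("scale blue",cv2.contourArea(c),cv2.minEnclosingCircle(c),cv2.boundingRect(c))
_,b=blobs(t,(0,0,60),(179,60,200),(190,130,255,200),100)
for c in b:
  r=cv2.minAreaRect(c);print("base",r,plane("top",cv2.boxPoints(r),.01).round(4).tolist())
E
```

```text
c0 scale 0.78125
mat [[0.486, -0.0782, 0.004], [0.6625, -0.0963, 0.004], [0.6496, -0.245, 0.004], [0.4728, -0.2248, 0.004]] [ 0.5677 -0.1611  0.004 ] [np.float64(0.1472), np.float64(0.1774), np.float64(0.1493), np.float64(0.1779)]
scale blue 327.5 ((217.61734008789062, 163.88775634765625), 11.198039054870605) (208, 153, 21, 23)
base ((221.47845458984375, 164.8876953125), (33.448421478271484, 49.86754608154297), 3.1798300743103027) [[0.5048, 0.2198, 0.01], [0.6666, 0.2131, 0.01], [0.6611, 0.1053, 0.01], [0.4992, 0.1134, 0.01]]
```

View pics/c0.png

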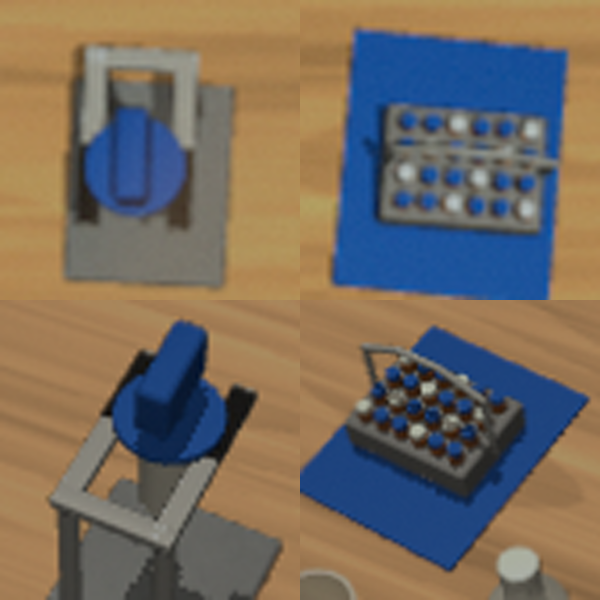

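The crop confirms it: the small grey fork at (221,165) holds the blue scale. The fork opens toward the robot (image down) and its posts are at the far end. The grip centre is near (217.7,163). The carrier's bail bar runs left to right near (325,168).

Run:
```python
from h import *
t=cv2.imread("pics/top0.png");s=cv2.imread("pics/scene0.png")
print("disc",plane("top",[[217.6,163.9]],.166).round(4),"gripTop",plane("top",[[217.7,163.1]],.212).round(4))
f=lambda a,ox,oy,x0=0,y0=0,k=300/64:[[ox+(x-x0)/k,oy+(y-y0)/k] for x,y in a]
# grip top corners (crop) & prongs
print("prongL,R",plane("top",f([(86,50),(78,220),(199,52),(190,228)],190,130),.16).round(4).tolist())
print("grip scene/top tri",two(f([(172,365)],240,195,0,300,300/72),f([(130,155)],190,130)))
C=plane("top",f([(388,103),(545,118),(538,232),(380,222)],290,135,300,0),.03)
print("block",C.round(4).tolist(),C.mean(0).round(4),[np.linalg.norm(C[i]-C[i-1]).round(4) for i in range(4)])
for nm,im,roi in(("top",t,(300,158,352,178)),):
  B=plane("top",f([(375,152),(425,157),(510,156),(555,162)],290,135,300,0),.089)
  print("bail@.089",B.round(4).tolist())
P=np.array([.5677,-.1611,0]);a=np.deg2rad(-5.9);ex=np.array([np.cos(a),np.sin(a),0]);ey=np.array([-ex[1],ex[0],0])
bb=[P+[0,0,.089]+ey*k for k in(-.018,0,.018)]
for n,ox,oy,x0,y0,k in(("top",290,135,300,0,300/64),("scene",125,185,300,300,300/84)):
  p=proj(n,bb);print(n,p.round(1).tolist(),"crop",((p-[ox,oy])*k+[x0,y0]).round(0).tolist())
print("bigfork prong tip tri",two([[413,182]],[[123,228]]),two([[378,170]],[[154,232]]))
```

```text
disc [[0.5588 0.1664 0.166 ]] gripTop [[0.5532 0.1635 0.212 ]]
prongL,R [[0.6278, 0.1942, 0.16], [0.5219, 0.1977, 0.16], [0.6269, 0.1245, 0.16], [0.5172, 0.1293, 0.16]]
grip scene/top tri (array([0.55445437, 0.16604706, 0.20115465]), np.float64(0.00427329425573606))
block [[0.606, -0.1155, 0.03], [0.5963, -0.2227, 0.03], [0.518, -0.2163, 0.03], [0.5244, -0.109, 0.03]] [ 0.5612 -0.1659  0.03  ] [np.float64(0.0818), np.float64(0.1077), np.float64(0.0785), np.float64(0.1075)]
bail@.089 [[0.5625, -0.098, 0.089], [0.5594, -0.1306, 0.089], [0.5604, -0.1862, 0.089], [0.5566, -0.2156, 0.089]]
top [[332.4, 166.5], [326.6, 165.9], [320.7, 165.2]] crop [[499.0, 148.0], [471.0, 145.0], [444.0, 142.0]]
scene [[151.5, 199.9], [157.0, 202.5], [162.7, 205.2]] crop [[395.0, 353.0], [414.0, 363.0], [434.0, 372.0]]
bigfork prong tip tri (array([0.37335066, 0.41749333, 0.22010214]), np.float64(0.002101124544096269)) (array([0.36317635, 0.33375663, 0.21499709]), np.float64(0.0002192051459942144))
```

Call:
arm_command(
  deltas=[
    [[0,0,-0.8],[0,0,0],0],
    [[0,0,-0.8],[0,0,0],0],
    [[0,0,-0.8],[0,0,-0.8],0],
    [[0,0,-0.8],[0,0,-0.8],0],
    [[0,0,0],[0,0,-0.8],0],
  ],
  grip_force=25,
)

```text
time: 0.6
tool_pos: [0.181, 0.6256, 0.3055]
tool_rot: [[-0.999, 0.039, 0.001], [0.039, 0.999, 0.005], [-0.001, 0.005, -1.0]]
contact_force: [-0.1, 0.1, 0.2]
finger_gap: 1.001
grip_force: 0.0
```

Call:
arm_command(
  deltas=[
    [[-0.75,-0.85,0],[0,0,0],0],
    [[-0.75,-0.85,0],[0,0,0],0],
    [[-0.75,-0.85,0],[0,0,0],0],
    [[-0.75,-0.85,0],[0,0,0],0],
    [[-0.75,-0.85,0],[0,0,0],0],
  ],
)

```text
time: 1.1
tool_pos: [0.2706, 0.5131, 0.3021]
tool_rot: [[-0.999, 0.042, -0.0], [0.042, 0.999, -0.001], [0.0, -0.001, -1.0]]
contact_force: [0.3, -0.4, -0.2]
finger_gap: 0.997
grip_force: 0.0
```

Call:
arm_command(
  deltas=[
    [[-0.75,-0.85,0],[0,0,0],0],
    [[-0.75,-0.85,0],[0,0,0],0],
    [[-0.75,-0.85,0],[0,0,0],0],
    [[-0.75,-0.85,0],[0,0,0],0],
    [[-0.75,-0.85,0],[0,0,0],0],
  ],
)

```text
time: 1.6
tool_pos: [0.3597, 0.403, 0.3023]
tool_rot: [[-0.999, 0.042, -0.0], [0.042, 0.999, -0.001], [0.0, -0.001, -1.0]]
contact_force: [-0.0, -0.5, 0.6]
finger_gap: 0.999
grip_force: 0.0
```

Call:
arm_command(
  deltas=[
    [[-0.75,-0.85,0],[0,0,0],0],
    [[-0.75,-0.85,0],[0,0,0],0],
    [[-0.75,-0.85,0],[0,0,0],0],
    [[-0.75,-0.85,0],[0,0,0],0],
    [[-0.75,-0.85,0],[0,0,0],0],
  ],
)

```text
time: 2.1
tool_pos: [0.4489, 0.293, 0.3023]
tool_rot: [[-0.999, 0.042, -0.0], [0.042, 0.999, -0.0], [0.0, -0.0, -1.0]]
contact_force: [0.0, 0.6, -0.5]
finger_gap: 1.002
grip_force: 0.0
```

Call:
arm_command(
  deltas=[
    [[-0.75,-0.85,0],[0,0,0],0],
    [[-0.75,-0.85,0],[0,0,0],0],
    [[-0.75,-0.85,0],[0,0,0],0],
    [[-0.75,-0.85,0],[0,0,0],0],
    [[0,0,0],[0,0,0],0],
  ],
)

```text
time: 2.6
tool_pos: [0.5219, 0.2018, 0.3023]
tool_rot: [[-0.999, 0.049, 0.001], [0.049, 0.999, -0.002], [-0.001, -0.002, -1.0]]
contact_force: [0.6, -0.4, -0.3]
finger_gap: 1.001
grip_force: 0.0
```

Call:
arm_command(
  deltas=[
    [[-0.75,-0.8,0],[0,0,0],0],
    [[-0.68,-0.7,0],[0,0,0],0],
    [[0,0,0.9],[0,0,0],0],
    [[0,0,0.9],[0,0,0],0],
    [[0,0,0],[0,0,0],0],
  ],
)

```text
time: 3.1
tool_pos: [0.5515, 0.1673, 0.2544]
tool_rot: [[-0.999, 0.041, -0.006], [0.041, 0.999, -0.002], [0.006, -0.002, -1.0]]
contact_force: [-1.1, -0.4, -0.5]
finger_gap: 1.003
grip_force: 0.0
```

Run:
```python
from h import *
s=ctrl.grab_frame("scene");t=ctrl.grab_frame("top");cv2.imwrite("pics/s1.png",np.hstack([crop(s,210,140,110,110,3.6),crop(t,170,110,110,110,3.6)]))
o=ctrl.observe();print(o["tool_pos"],o["tool_rot"][:2,0])
print(proj("scene",[.556,.163,.212]),proj("scene",o["tool_pos"]))
```

```text
[0.55354849 0.16778019 0.25760622] [-0.9991606   0.04095453]
[[278.85207809 207.4423846 ]] [[281.96467899 193.34477599]]
```

View pics/s1.png

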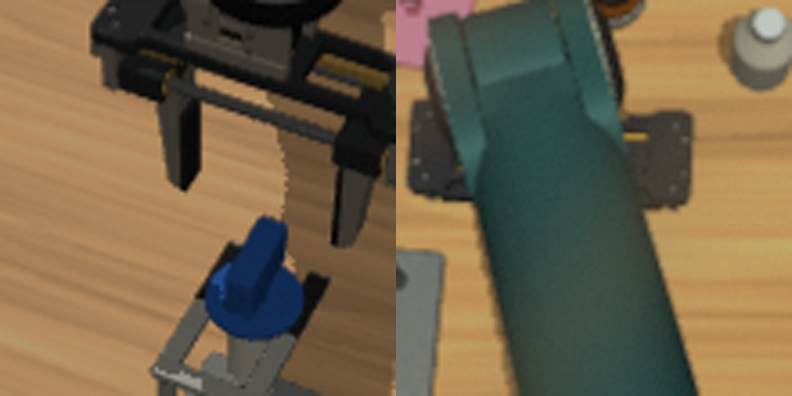

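The picture shows the blue grip standing between the open fingers, at crop (262,250), so I'll descend and close.

Call:
arm_command(
  deltas=[
    [[-0.1,-0.1,0.8],[0,0,0],0],
    [[0,0,0.8],[0,0,0],0],
    [[0,0,0.8],[0,0,0],0],
    [[0,0,0.55],[0,0,0],0],
    [[0,0,0],[0,0,0],0],
  ],
)

```text
time: 3.7
tool_pos: [0.5556, 0.1647, 0.183]
tool_rot: [[-0.999, 0.041, -0.002], [0.041, 0.999, -0.001], [0.002, -0.001, -1.0]]
contact_force: [0.6, 0.2, 0.5]
finger_gap: 1.004
grip_force: 0.0
```

Call:
arm_command(
  deltas=[
    [[0,0,0],[0,0,0],0.4],
    [[0,0,0],[0,0,0],0.6],
    [[0,0,0],[0,0,0],0.75],
    [[0,0,0],[0,0,0],1],
    [[0,0,0],[0,0,0],1],
  ],
)

```text
time: 4.2
tool_pos: [0.5566, 0.1645, 0.1843]
tool_rot: [[-0.999, 0.042, 0.001], [0.042, 0.999, 0.0], [-0.001, 0.0, -1.0]]
contact_force: [0.2, -0.4, 0.1]
finger_gap: 0.588
grip_force: 0.0
```

Call:
arm_command(
  deltas=[
    [[0,0,0],[0,0,0],1],
    [[0,0,0],[0,0,0],1],
    [[0,0,0],[0,0,0],1],
    [[0,0,0],[0,0,0],1],
    [[0,0,0],[0,0,0],1],
  ],
)

```text
time: 4.7
tool_pos: [0.5564, 0.1646, 0.1838]
tool_rot: [[-0.999, 0.042, 0.0], [0.042, 0.999, 0.0], [-0.0, 0.0, -1.0]]
contact_force: [0.2, -0.4, -0.4]
finger_gap: 0.218
grip_force: 25.0
```

Call:
arm_command(
  deltas=[
    [[0,0,-0.2],[0,0,0],1],
    [[0,0,-0.2],[0,0,0],1],
    [[0,0,-0.2],[0,0,0],1],
    [[0,0,0],[0,0,0],1],
    [[0.3,0,0],[0,0,0],1],
  ],
)

```text
time: 5.2
tool_pos: [0.5493, 0.1647, 0.199]
tool_rot: [[-0.999, 0.042, 0.001], [0.042, 0.999, 0.0], [-0.001, 0.0, -1.0]]
contact_force: [-0.1, 0.5, -2.7]
finger_gap: 0.216
grip_force: 25.0
```

Call:
arm_command(
  deltas=[
    [[0.5,0,0],[0,0,0],1],
    [[0.5,0,0],[0,0,0],1],
    [[0.5,0,0],[0,0,0],1],
    [[0.5,0,0],[0,0,0],1],
    [[0.5,0,0],[0,0,0],1],
  ],
)

```text
time: 5.7
tool_pos: [0.4851, 0.1675, 0.1989]
tool_rot: [[-0.999, 0.042, 0.0], [0.042, 0.999, 0.0], [-0.0, 0.0, -1.0]]
contact_force: [-0.6, 0.4, -1.4]
finger_gap: 0.217
grip_force: 25.0
```

Call:
arm_command(
  deltas=[
    [[0.5,0,0],[0,0,0],1],
    [[0.5,0,0],[0,0,0],1],
    [[0.5,0,0],[0,0,0],1],
    [[0.2,0,0],[0,0,0],1],
    [[0,0,0],[0,0,0],1],
  ],
)

```text
time: 6.2
tool_pos: [0.4434, 0.1694, 0.199]
tool_rot: [[-0.999, 0.041, 0.0], [0.041, 0.999, 0.0], [-0.0, 0.0, -1.0]]
contact_force: [0.5, -0.7, -1.7]
finger_gap: 0.218
grip_force: 25.0
```

Call:
arm_command(
  deltas=[
    [[0,-0.3,-0.37],[0,0,0],1],
    [[-0.09,-0.7,-0.37],[0,0,0],1],
    [[-0.09,-0.7,0],[0,0,0],1],
    [[-0.09,-0.7,0],[0,0,0],1],
    [[-0.09,-0.7,0],[0,0,0],1],
  ],
)

```text
time: 6.7
tool_pos: [0.4506, 0.0899, 0.2181]
tool_rot: [[-0.999, 0.043, 0.001], [0.043, 0.999, 0.0], [-0.001, 0.0, -1.0]]
contact_force: [-0.3, -0.0, -2.5]
finger_gap: 0.215
grip_force: 25.0
```

Call:
arm_command(
  deltas=[
    [[-0.09,-0.7,0],[0,0,0],1],
    [[-0.09,-0.7,0],[0,0,0],1],
    [[-0.09,-0.7,0],[0,0,0],1],
    [[-0.09,-0.7,0],[0,0,0],1],
    [[-0.09,-0.7,0],[0,0,0],1],
  ],
)

```text
time: 7.2
tool_pos: [0.4579, 0.0019, 0.2181]
tool_rot: [[-0.999, 0.043, 0.001], [0.043, 0.999, -0.0], [-0.001, -0.0, -1.0]]
contact_force: [0.9, 0.4, -1.1]
finger_gap: 0.216
grip_force: 25.0
```

Call:
arm_command(
  deltas=[
    [[-0.09,-0.7,0],[0,0,0],1],
    [[-0.09,-0.7,0],[0,0,0],1],
    [[-0.09,-0.7,0],[0,0,0],1],
    [[-0.09,-0.7,0],[0,0,0],1],
    [[-0.09,-0.7,0],[0,0,0],1],
  ],
)

```text
time: 7.7
tool_pos: [0.4653, -0.0861, 0.2181]
tool_rot: [[-0.999, 0.043, 0.001], [0.043, 0.999, -0.0], [-0.001, -0.0, -1.0]]
contact_force: [0.2, -0.8, -2.4]
finger_gap: 0.215
grip_force: 25.0
```

Call:
arm_command(
  deltas=[
    [[-0.09,-0.7,0],[0,0,0],1],
    [[-0.09,-0.7,0],[0,0,0],1],
    [[-0.09,-0.7,0],[0,0,0],1],
    [[0,-0.3,0],[0,0,0],1],
    [[0,0,0],[0,0,0],1],
  ],
)

```text
time: 8.2
tool_pos: [0.4691, -0.1461, 0.2177]
tool_rot: [[-0.999, 0.045, 0.0], [0.045, 0.999, -0.001], [-0.0, -0.001, -1.0]]
contact_force: [0.3, 0.4, -1.2]
finger_gap: 0.219
grip_force: 25.0
```

Run:
```python
from h import *
s=ctrl.grab_frame("scene");cv2.imwrite("pics/s2.png",crop(s,110,130,120,120,5))
p=np.array(ctrl.observe()["tool_pos"]);print(p,"grip",proj("scene",p+[0,0,.011]),"seat",proj("scene",p+[0,0,-.1555]),"tip",proj("scene",p+[.017,0,-.1425]),"bot",proj("scene",p+[0,0,-.1635]))
a=np.deg2rad(-4.5);e=np.array([-np.sin(a),np.cos(a),0]);P=np.array([.561,-.163,.089])
print("bail",proj("scene",[P-e*.018,P,P+e*.018,P-e*.053+[0,0,-.05],P+e*.053+[0,0,-.05]]).round(1).tolist())
```

```text
[ 0.46909116 -0.14495276  0.21753967] grip [[174.61823004 138.94559329]] seat [[182.9616929 185.0327072]] tip [[179.18408032 186.10591188]] bot [[183.3296451  187.02979896]]
bail [[152.1, 197.9], [157.8, 200.5], [163.5, 203.0], [144.9, 205.5], [177.5, 220.3]]
```

View pics/s2.png

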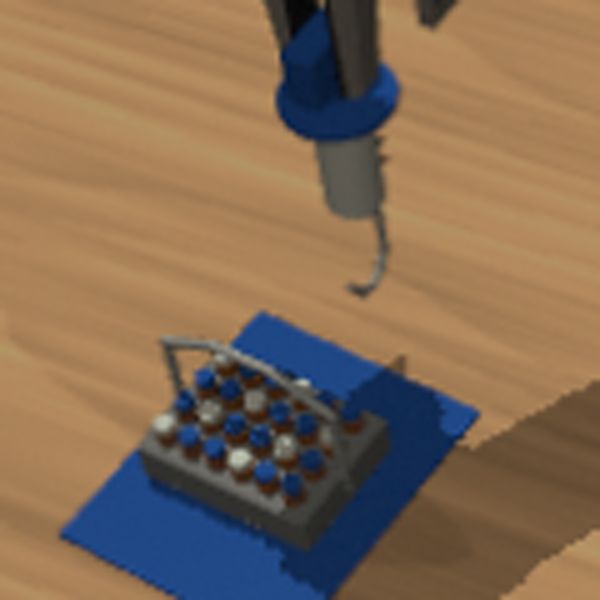

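The hook hangs at crop (365,290), short of the carrier. The bail's level part runs from about (210,343) to (262,368), as predicted. I'll advance the hook under the bar.

Call:
arm_command(
  deltas=[
    [[0,-0.3,0],[0,0,0],1],
    [[0,-0.26,0],[0,0,0],1],
    [[-0.4,0,0],[0,0,0],1],
    [[-0.4,0,0],[0,0,0],1],
    [[-0.4,0,0],[0,0,0],1],
  ],
)

```text
time: 8.75
tool_pos: [0.4999, -0.1595, 0.2174]
tool_rot: [[-0.999, 0.041, 0.0], [0.041, 0.999, 0.0], [-0.0, 0.0, -1.0]]
contact_force: [0.7, 0.6, -1.5]
finger_gap: 0.213
grip_force: 25.0
```

Call:
arm_command(
  deltas=[
    [[-0.3,0,0],[0,0,0],1],
    [[-0.3,0,0],[0,0,0],1],
    [[-0.3,0,0],[0,0,0],1],
    [[-0.3,0,0],[0,0,0],1],
    [[0,0,0],[0,0,0],1],
  ],
)

```text
time: 9.25
tool_pos: [0.5295, -0.161, 0.2172]
tool_rot: [[-0.999, 0.041, 0.0], [0.041, 0.999, -0.0], [-0.0, -0.0, -1.0]]
contact_force: [0.4, 0.0, -1.5]
finger_gap: 0.216
grip_force: 25.0
```

Run:
```python
from h import *
s=ctrl.grab_frame("scene");cv2.imwrite("pics/s3.png",crop(s,110,150,100,100,6))
p=np.array(ctrl.observe()["tool_pos"]);print(p,"seat",proj("scene",p+[0,0,-.1555]),"tip",proj("scene",p+[.017,0,-.1425]),"bot",proj("scene",p+[0,0,-.1635]),"disc",proj("scene",p+[0,0,-.018]),"hous",proj("scene",p+[0,0,-.094]))
```

```text
[ 0.52873671 -0.16114463  0.21719726] seat [[166.46421017 198.81345291]] tip [[162.35366998 200.12718279]] bot [[166.92116063 200.79082558]] disc [[158.0045461  161.66770373]] hous [[162.82547832 182.96318992]]
```

View pics/s3.png

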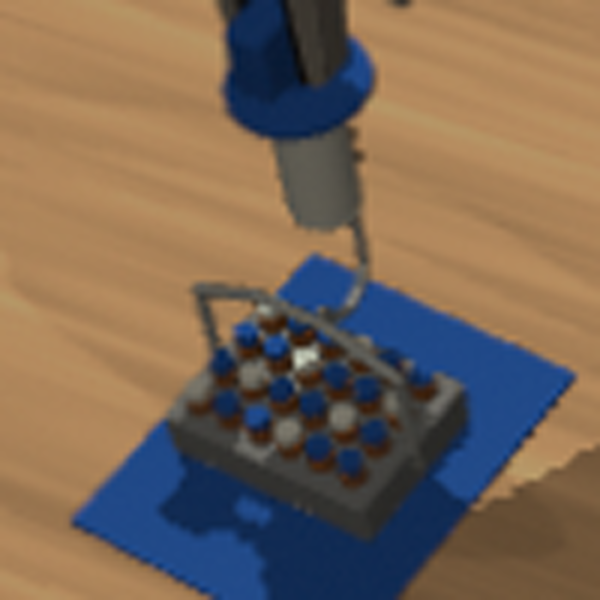

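The hook's bend is just behind the bar, with its tip at crop (325,310) below bar level. I'll advance to the bar, then rise into the mouth without loading the scale.

Call:
arm_command(
  deltas=[
    [[-0.3,0,0],[0,0,0],1],
    [[-0.3,0,0],[0,0,0],1],
    [[-0.3,0,0],[0,0,0],1],
    [[-0.25,0,0],[0,0,0],1],
    [[0,0,0],[0,0,0],1],
  ],
)

```text
time: 9.8
tool_pos: [0.5581, -0.1622, 0.2172]
tool_rot: [[-0.999, 0.041, 0.0], [0.041, 0.999, -0.0], [-0.0, -0.0, -1.0]]
contact_force: [-0.3, -0.2, -1.9]
finger_gap: 0.213
grip_force: 25.0
```

Call:
arm_command(
  deltas=[
    [[0,0,-0.2],[0,0,0],1],
    [[0,0,-0.2],[0,0,0],1],
    [[0,0,-0.2],[0,0,0],1],
    [[0,0,-0.2],[0,0,0],1],
    [[0,0,0],[0,0,0],1],
  ],
)

```text
time: 10.3
tool_pos: [0.5577, -0.1625, 0.2385]
tool_rot: [[-0.999, 0.042, 0.002], [0.042, 0.999, -0.0], [-0.002, -0.0, -1.0]]
contact_force: [0.5, -0.6, -1.7]
finger_gap: 0.218
grip_force: 25.0
```

Run:
```python
from h import *
s=ctrl.grab_frame("scene");t=ctrl.grab_frame("top");cv2.imwrite("pics/s4.png",np.hstack([crop(s,120,170,66,66,8),crop(t,290,135,64,64,4)[:, :] if 0 else cv2.resize(crop(t,290,135,64,64,4),(264,528))]))
p=np.array(ctrl.observe()["tool_pos"]);print(p,"seat",proj("scene",p+[0,0,-.1555]),"tip",proj("scene",p+[.017,0,-.1425]),"bot",proj("scene",p+[0,0,-.1635]))
```

```text
[ 0.5571912  -0.16226627  0.23757585] seat [[159.22862585 201.25237559]] tip [[154.90377021 202.63799011]] bot [[159.73232669 203.26746868]]
```

View pics/s4.png

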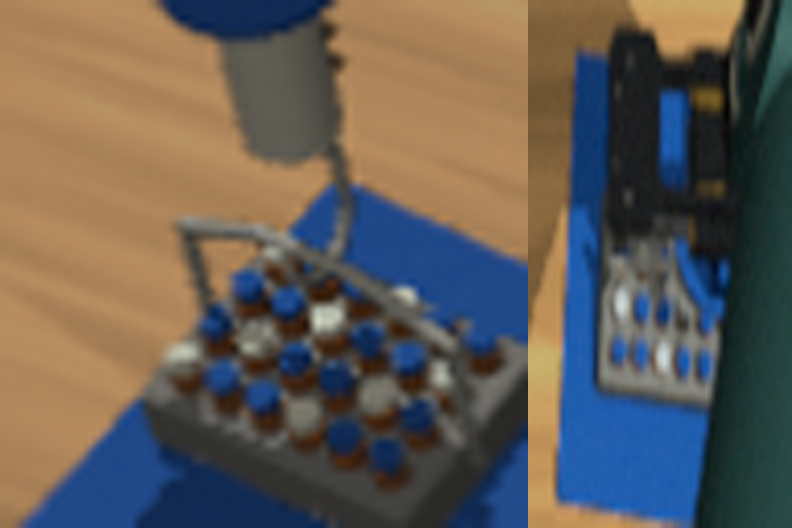

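The hook wire passes under the bar at crop (315,258), and the tip shows on the near side at about (287,252). It is centred between the bail ends at (185,225) and (455,335). I'll raise slowly, watching the force.

Call:
arm_command(
  deltas=[
    [[0,0,-0.1],[0,0,0],1],
    [[0,0,-0.1],[0,0,0],1],
    [[0,0,-0.1],[0,0,0],1],
    [[0,0,-0.1],[0,0,0],1],
    [[0,0,-0.1],[0,0,0],1],
  ],
)

```text
time: 10.9
tool_pos: [0.5571, -0.1623, 0.2499]
tool_rot: [[-0.999, 0.042, -0.0], [0.042, 0.999, 0.0], [0.0, 0.0, -1.0]]
contact_force: [-0.0, 0.1, -3.0]
finger_gap: 0.211
grip_force: 25.0
```

Call:
arm_command(
  deltas=[
    [[0,0,-0.1],[0,0,0],1],
    [[0,0,-0.1],[0,0,0],1],
    [[0,0,-0.1],[0,0,0],1],
    [[0,0,-0.1],[0,0,0],1],
    [[0,0,-0.1],[0,0,0],1],
  ],
)

```text
time: 11.4
tool_pos: [0.5571, -0.1623, 0.2624]
tool_rot: [[-0.999, 0.042, -0.0], [0.042, 0.999, 0.0], [0.0, 0.0, -1.0]]
contact_force: [0.4, -1.0, -4.6]
finger_gap: 0.218
grip_force: 25.0
```

```bash
cat > m.py <<'E'
from h import *
import sys
F=[];Z=[]
for i in range(8):
    s=ctrl.grab_frame("scene");o=ctrl.observe();F.append(o["contact_force"]);Z.append(o["tool_pos"])
cv2.imwrite("pics/last.png",s);np.set_printoptions(suppress=True,precision=4)
f=np.mean(F,0);z=np.mean(Z,0);L=-f[2]-1.6;print(o["time"],"F",f,"sd",np.std(F,0)[2],"pos",z,"load",L,"stretch",L/140,"bar z est-.089",z[2]+.011-.1655-max(L,0)/140-.089)
# carrier block's front lower edge: mean blue cap centroid
_,b=blobs(s,(105,130,60),(125,255,255),(125,185,190,240),3)
E
python3 m.py
```

```text
11.8 F [ 0.0468 -0.1914 -4.1045] sd 0.7068693543265958 pos [ 0.5572 -0.1623  0.2624] load 2.504472447651166 stretch 0.017889088911794044 bar z est-.089 0.0009734626692643328
```

Call:
arm_command(
  deltas=[
    [[0,0,-0.1],[0,0,0],1],
    [[0,0,-0.1],[0,0,0],1],
    [[0,0,-0.1],[0,0,0],1],
    [[0,0,0],[0,0,0],1],
  ],
)

```text
time: 12.2
tool_pos: [0.5572, -0.1623, 0.2701]
tool_rot: [[-0.999, 0.042, 0.0], [0.042, 0.999, 0.0], [-0.0, 0.0, -1.0]]
contact_force: [0.5, -0.1, -4.6]
finger_gap: 0.214
grip_force: 25.0
```

```bash
python3 m.py
```

```text
12.6 F [ 0.4086 -0.1448 -5.8714] sd 0.5369524325397053 pos [ 0.5572 -0.1623  0.2698] load 4.271400684436891 stretch 0.030510004888834936 bar z est-.089 -0.004216207314602982
```

Call:
arm_command(
  deltas=[
    [[0,0,-0.1],[0,0,0],1],
    [[0,0,-0.1],[0,0,0],1],
    [[0,0,-0.1],[0,0,0],1],
    [[0,0,0],[0,0,0],1],
  ],
)

```text
time: 13.0
tool_pos: [0.5572, -0.1623, 0.2776]
tool_rot: [[-0.999, 0.042, 0.0], [0.042, 0.999, 0.0], [-0.0, 0.0, -1.0]]
contact_force: [0.4, 0.5, -7.0]
finger_gap: 0.217
grip_force: 25.0
```

```bash
sed -i 's/range(8)/range(14)/' m.py; python3 m.py
```

```text
13.7 F [ 0.5231 -0.0671 -6.4221] sd 0.5478047331164064 pos [ 0.5572 -0.1623  0.2773] load 4.822078537684153 stretch 0.03444341812631538 bar z est-.089 -0.000661650330636171
```

```bash
cp pics/last.png pics/ref.png
cat >> m.py <<'E'
r=cv2.imread("pics/ref.png")
t=cv2.cvtColor(r,6)[204:234,140:176];g=cv2.cvtColor(s,6)
big=lambda a:cv2.resize(a,None,fx=8,fy=8,interpolation=cv2.INTER_CUBIC)
m=cv2.matchTemplate(big(g[194:244,130:186]),big(t),cv2.TM_CCOEFF_NORMED);_,v,_,l=cv2.minMaxLoc(m)
print("image shift px",(l[0]-80)/8,(l[1]-80)/8,"score",v,"lift mm by image",-((l[1]-80)/8)/.25)
E
```

```text
(no output)
```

Call:
arm_command(
  deltas=[
    [[0,0,-0.1],[0,0,0],1],
    [[0,0,-0.1],[0,0,0],1],
    [[0,0,0],[0,0,0],1],
  ],
)

```text
time: 14.0
tool_pos: [0.5572, -0.1624, 0.2827]
tool_rot: [[-0.999, 0.042, 0.0], [0.042, 0.999, 0.0], [-0.0, 0.0, -1.0]]
contact_force: [1.0, 0.0, -6.6]
finger_gap: 0.215
grip_force: 25.0
```

```bash
python3 m.py
```

```text
14.7 F [ 0.4624  0.1125 -7.032 ] sd 0.27468956197271205 pos [ 0.5572 -0.1623  0.2823] load 5.431961959580457 stretch 0.03879972828271755 bar z est-.089 1.0073949154143502e-05
image shift px 0.0 0.0 score 0.995553731918335 lift mm by image -0.0
```

Call:
arm_command(
  deltas=[
    [[0,0,-0.1],[0,0,0],1],
    [[0,0,-0.1],[0,0,0],1],
    [[0,0,0],[0,0,0],1],
  ],
)

```text
time: 15.0
tool_pos: [0.5572, -0.1624, 0.2877]
tool_rot: [[-0.999, 0.042, 0.0], [0.042, 0.999, 0.0], [-0.0, 0.0, -1.0]]
contact_force: [0.7, 0.5, -8.6]
finger_gap: 0.217
grip_force: 25.0
```

```bash
python3 m.py
```

```text
15.7 F [ 0.5058 -0.017  -8.165 ] sd 0.46392805334544873 pos [ 0.5572 -0.1623  0.2873] load 6.564976183731339 stretch 0.046892687026652426 bar z est-.089 -0.0030759956376829323
image shift px 0.0 0.0 score 0.9913681745529175 lift mm by image -0.0
```

Call:
arm_command(
  deltas=[
    [[0,0,-0.1],[0,0,0],1],
    [[0,0,-0.1],[0,0,0],1],
    [[0,0,0],[0,0,0],1],
  ],
)

```text
time: 16.0
tool_pos: [0.5572, -0.1624, 0.2927]
tool_rot: [[-0.999, 0.042, 0.0], [0.042, 0.999, 0.0], [-0.0, 0.0, -1.0]]
contact_force: [-0.6, 1.5, -8.2]
finger_gap: 0.218
grip_force: 25.0
```

```bash
python3 m.py
```

```text
16.7 F [ 0.2359  0.0222 -8.5366] sd 0.37307150601611594 pos [ 0.5571 -0.1623  0.2923] load 6.936597357779084 stretch 0.04954712398413631 bar z est-.089 -0.000746408739154894
image shift px 0.0 0.0 score 0.9788260459899902 lift mm by image -0.0
```

Call:
arm_command(
  deltas=[
    [[0,0,-0.1],[0,0,0],1],
    [[0,0,-0.1],[0,0,0],1],
    [[0,0,0],[0,0,0],1],
  ],
)

```text
time: 17.0
tool_pos: [0.5574, -0.1624, 0.2978]
tool_rot: [[-0.999, 0.042, 0.001], [0.042, 0.999, -0.0], [-0.001, -0.0, -1.0]]
contact_force: [-0.2, 0.2, -8.6]
finger_gap: 0.212
grip_force: 25.0
```

```bash
python3 m.py
```

```text
17.7 F [ 0.048  -0.0029 -9.2615] sd 0.48682185400142836 pos [ 0.5572 -0.1623  0.2973] load 7.661470874855903 stretch 0.05472479196325645 bar z est-.089 -0.0008846920193964769
image shift px 0.125 -0.25 score 0.9471904635429382 lift mm by image 1.0
```

Call:
arm_command(
  deltas=[
    [[0,0,-0.1],[0,0,0],1],
    [[0,0,-0.1],[0,0,0],1],
    [[0,0,0],[0,0,0],1],
  ],
)

```text
time: 18.0
tool_pos: [0.5575, -0.1625, 0.3029]
tool_rot: [[-0.999, 0.042, 0.001], [0.042, 0.999, -0.0], [-0.001, -0.0, -1.0]]
contact_force: [-0.2, -0.1, -8.7]
finger_gap: 0.217
grip_force: 25.0
```

```bash
python3 m.py
python3 - <<'E'
from h import *
r=cv2.imread("pics/ref.png");s=cv2.imread("pics/last.png")
cv2.imwrite("pics/cmp.png",np.hstack([crop(i,125,165,66,80,6) for i in(r,s)]))
E
```

```text
18.7 F [-0.1684 -0.0064 -8.9628] sd 0.4176597969119558 pos [ 0.5572 -0.1623  0.3023] load 7.362819565556277 stretch 0.05259156832540198 bar z est-.089 0.0062555378657739025
image shift px -0.125 -1.375 score 0.937026858329773 lift mm by image 5.5
```

View pics/cmp.png

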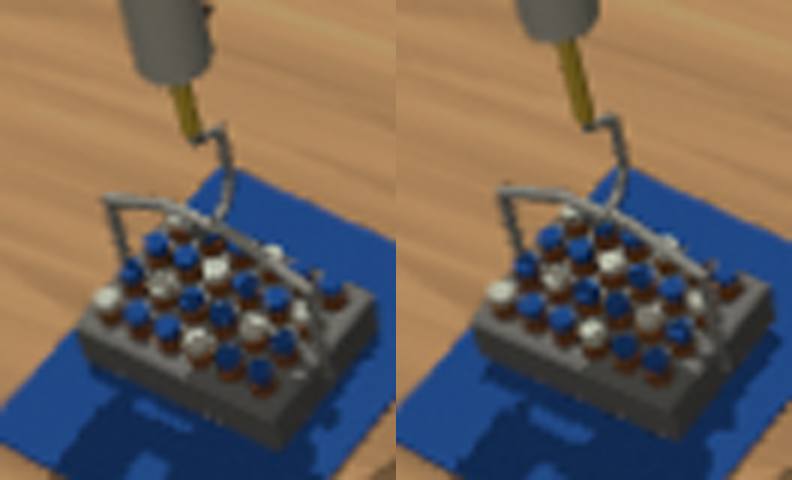

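The right half shows the carrier hanging level and clear, with its shadow detached; force and image both put the lift at about 5.5–6 mm. I'll add 1 mm and hold still.

Call:
arm_command(
  deltas=[
    [[0,0,-0.04],[0,0,0],1],
    [[0,0,0],[0,0,0],1],
    [[0,0,0],[0,0,0],1],
    [[0,0,0],[0,0,0],1],
    [[0,0,0],[0,0,0],1],
  ],
)

```text
time: 19.2
tool_pos: [0.5572, -0.1623, 0.3033]
tool_rot: [[-0.999, 0.042, -0.0], [0.042, 0.999, 0.0], [0.0, 0.0, -1.0]]
contact_force: [-0.1, -0.1, -8.8]
finger_gap: 0.219
grip_force: 25.0
```

Call:
arm_command(
  deltas=[
    [[0,0,0],[0,0,0],1],
    [[0,0,0],[0,0,0],1],
    [[0,0,0],[0,0,0],1],
    [[0,0,0],[0,0,0],1],
    [[0,0,0],[0,0,0],1],
  ],
)

```text
time: 19.7
tool_pos: [0.5572, -0.1624, 0.3033]
tool_rot: [[-0.999, 0.042, 0.0], [0.042, 0.999, -0.0], [-0.0, -0.0, -1.0]]
contact_force: [0.5, -0.3, -8.4]
finger_gap: 0.215
grip_force: 25.0
```

```bash
python3 m.py;python3 m.py;python3 m.py
```

```text
20.4 F [ 0.095  -0.0714 -9.0322] sd 0.3013361445836657 pos [ 0.5572 -0.1623  0.3033] load 7.4321812136576515 stretch 0.05308700866898323 bar z est-.089 0.006760689354781774
image shift px -0.25 -1.75 score 0.9303032755851746 lift mm by image 7.0
21.1 F [ 0.1279 -0.0989 -8.8998] sd 0.36165496153388627 pos [ 0.5572 -0.1623  0.3034] load 7.299799888593807 stretch 0.052141427775670046 bar z est-.089 0.007712205744239031
image shift px -0.25 -1.75 score 0.9298134446144104 lift mm by image 7.0
21.8 F [ 0.1451  0.2739 -8.921 ] sd 0.35110961923302497 pos [ 0.5572 -0.1623  0.3033] load 7.321019318053093 stretch 0.052292995128950664 bar z est-.089 0.007551547573645706
image shift px -0.25 -1.75 score 0.9299511313438416 lift mm by image 7.0
```

Call:
arm_command(
  deltas=[
    [[0,0,0.05],[0,0,0],1],
    [[0,0,0.05],[0,0,0],1],
    [[0,0,0.05],[0,0,0],1],
    [[0,0,0.05],[0,0,0],1],
    [[0,0,0.05],[0,0,0],1],
  ],
)

```text
time: 22.3
tool_pos: [0.5572, -0.1623, 0.2969]
tool_rot: [[-0.999, 0.042, -0.0], [0.042, 0.999, 0.0], [0.0, 0.0, -1.0]]
contact_force: [0.1, -0.4, -9.2]
finger_gap: 0.213
grip_force: 25.0
```

Call:
arm_command(
  deltas=[
    [[0,0,0.05],[0,0,0],1],
    [[0,0,0.05],[0,0,0],1],
    [[0,0,0.05],[0,0,0],1],
    [[0,0,0.05],[0,0,0],1],
    [[0,0,0.05],[0,0,0],1],
  ],
)

```text
time: 22.8
tool_pos: [0.5573, -0.1623, 0.2909]
tool_rot: [[-0.999, 0.042, 0.0], [0.042, 0.999, 0.0], [-0.0, 0.0, -1.0]]
contact_force: [-0.2, 0.2, -8.1]
finger_gap: 0.216
grip_force: 25.0
```

Call:
arm_command(
  deltas=[
    [[0,0,0.15],[0,0,0],1],
    [[0,0,0.15],[0,0,0],1],
    [[0,0,0.15],[0,0,0],1],
    [[0,0,0.15],[0,0,0],1],
    [[0,0,0.15],[0,0,0],1],
  ],
)

```text
time: 23.3
tool_pos: [0.5574, -0.1623, 0.272]
tool_rot: [[-0.999, 0.042, 0.001], [0.042, 0.999, 0.0], [-0.001, 0.0, -1.0]]
contact_force: [1.7, 1.5, -5.5]
finger_gap: 0.217
grip_force: 25.0
```

Call:
arm_command(
  deltas=[
    [[0,0,0.15],[0,0,0],1],
    [[0,0,0.15],[0,0,0],1],
    [[0,0,0.15],[0,0,0],1],
    [[0,0,0.15],[0,0,0],1],
    [[0,0,0.15],[0,0,0],1],
  ],
)

```text
time: 23.8
tool_pos: [0.5574, -0.1624, 0.2534]
tool_rot: [[-0.999, 0.042, 0.001], [0.042, 0.999, -0.0], [-0.001, -0.0, -1.0]]
contact_force: [0.1, 0.8, -3.1]
finger_gap: 0.216
grip_force: 25.0
```

Call:
arm_command(
  deltas=[
    [[0,0,0.15],[0,0,0],1],
    [[0,0,0.15],[0,0,0],1],
    [[0,0,0.15],[0,0,0],1],
    [[0,0,0.15],[0,0,0],1],
    [[0,0,0.15],[0,0,0],1],
  ],
)

```text
time: 24.3
tool_pos: [0.5572, -0.1625, 0.2344]
tool_rot: [[-0.999, 0.042, 0.0], [0.042, 0.999, -0.0], [-0.0, -0.0, -1.0]]
contact_force: [-0.3, -0.1, -1.6]
finger_gap: 0.216
grip_force: 25.0
```

Call:
arm_command(
  deltas=[
    [[0,0,0.15],[0,0,0],1],
    [[0,0,0.15],[0,0,0],1],
    [[0,0,0.15],[0,0,0],1],
    [[0,0,0.15],[0,0,0],1],
    [[0,0,0],[0,0,0],1],
  ],
)

```text
time: 24.8
tool_pos: [0.5569, -0.1622, 0.219]
tool_rot: [[-0.999, 0.042, -0.001], [0.042, 0.999, 0.0], [0.001, 0.0, -1.0]]
contact_force: [-0.4, -0.2, -2.1]
finger_gap: 0.214
grip_force: 25.0
```

```bash
sed -i 's/range(14)/range(6)/' m.py; python3 m.py
python3 - <<'E'
from h import *
cv2.imwrite("pics/s6.png",crop(cv2.imread("pics/last.png"),120,165,80,80,7))
E
```

```text
25.1 F [ 0.2768  0.1215 -1.5474] sd 0.5481591488913857 pos [ 0.5573 -0.1624  0.2197] load -0.05262385771494382 stretch -0.00037588469796388444 bar z est-.089 -0.02384957454296091
image shift px 0.0 0.125 score 0.8868329524993896 lift mm by image -0.5
```

View pics/s6.png

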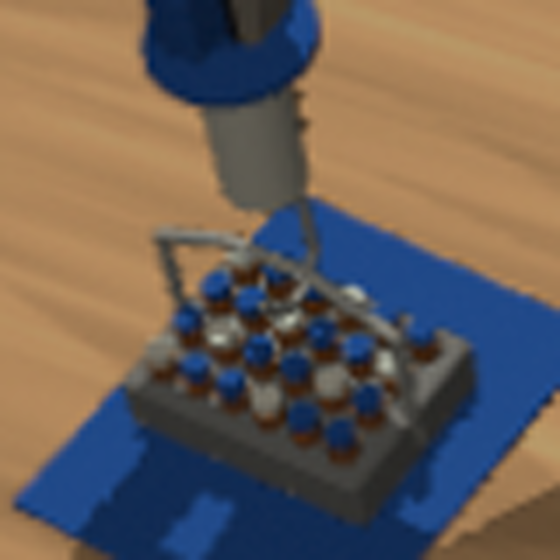

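The carrier is back down in the same place and the hook is free below the bar. I'll withdraw toward the robot and return to the fork mouth.

Call:
arm_command(
  deltas=[
    [[0,0,0.08],[0,0,0],1],
    [[0.2,0,0],[0,0,0],1],
    [[0.3,0,0],[0,0,0],1],
    [[0.3,0,0],[0,0,0],1],
    [[0.3,0,0],[0,0,0],1],
  ],
)

```text
time: 25.6
tool_pos: [0.5288, -0.1612, 0.2177]
tool_rot: [[-0.999, 0.042, -0.0], [0.042, 0.999, 0.0], [0.0, 0.0, -1.0]]
contact_force: [-0.1, -0.5, -1.7]
finger_gap: 0.212
grip_force: 25.0
```

Call:
arm_command(
  deltas=[
    [[0.5,0,0],[0,0,0],1],
    [[0.5,0,0],[0,0,0],1],
    [[0.5,0,0],[0,0,0],1],
    [[0.5,0,0],[0,0,0],1],
    [[0.5,0,0],[0,0,0],1],
  ],
)

```text
time: 26.1
tool_pos: [0.4661, -0.1585, 0.2176]
tool_rot: [[-0.999, 0.042, 0.0], [0.042, 0.999, 0.0], [-0.0, 0.0, -1.0]]
contact_force: [0.2, -0.6, -1.6]
finger_gap: 0.215
grip_force: 25.0
```

Call:
arm_command(
  deltas=[
    [[0.07,0.4,0],[0,0,0],1],
    [[0.07,0.7,0],[0,0,0],1],
    [[0.07,0.7,0],[0,0,0],1],
    [[0.07,0.7,0],[0,0,0],1],
    [[0.07,0.7,0],[0,0,0],1],
  ],
)

```text
time: 26.6
tool_pos: [0.4621, -0.0767, 0.2177]
tool_rot: [[-0.999, 0.041, 0.001], [0.041, 0.999, 0.0], [-0.001, 0.0, -1.0]]
contact_force: [1.0, 0.5, -1.5]
finger_gap: 0.215
grip_force: 25.0
```

Call:
arm_command(
  deltas=[
    [[0.07,0.7,0],[0,0,0],1],
    [[0.07,0.7,0],[0,0,0],1],
    [[0.07,0.7,0],[0,0,0],1],
    [[0.07,0.7,0],[0,0,0],1],
    [[0.07,0.7,0],[0,0,0],1],
  ],
)

```text
time: 27.1
tool_pos: [0.4568, 0.0111, 0.2177]
tool_rot: [[-0.999, 0.041, 0.001], [0.041, 0.999, 0.0], [-0.001, 0.0, -1.0]]
contact_force: [0.2, -1.7, -2.1]
finger_gap: 0.213
grip_force: 25.0
```

Call:
arm_command(
  deltas=[
    [[0.07,0.7,0],[0,0,0],1],
    [[0.07,0.7,0],[0,0,0],1],
    [[0.07,0.7,0],[0,0,0],1],
    [[0.07,0.7,0],[0,0,0],1],
    [[0.07,0.7,0],[0,0,0],1],
  ],
)

```text
time: 27.6
tool_pos: [0.4516, 0.0989, 0.2177]
tool_rot: [[-0.999, 0.041, 0.001], [0.041, 0.999, 0.0], [-0.001, 0.0, -1.0]]
contact_force: [-0.6, -0.2, -1.9]
finger_gap: 0.217
grip_force: 25.0
```

Call:
arm_command(
  deltas=[
    [[0,0.6,0],[0,0,0],1],
    [[0,0.6,0],[0,0,0],1],
    [[0,0.6,0.2],[0,0,0],1],
    [[0,0.3,0.2],[0,0,0],1],
    [[0,0,0.2],[0,0,0],1],
  ],
)

```text
time: 28.1
tool_pos: [0.4537, 0.1509, 0.2019]
tool_rot: [[-0.999, 0.04, -0.0], [0.04, 0.999, -0.0], [0.0, -0.0, -1.0]]
contact_force: [-0.9, -0.1, -1.8]
finger_gap: 0.214
grip_force: 25.0
```

Call:
arm_command(
  deltas=[
    [[0,0,0.1],[0,0,0],1],
    [[0,0,0],[0,0,0],1],
    [[0,0,0],[0,0,0],1],
  ],
)

```text
time: 28.4
tool_pos: [0.454, 0.1491, 0.2001]
tool_rot: [[-0.999, 0.043, 0.0], [0.043, 0.999, -0.0], [-0.0, -0.0, -1.0]]
contact_force: [-0.1, -0.6, -2.1]
finger_gap: 0.215
grip_force: 25.0
```

Call:
arm_command(
  deltas=[
    [[0,0.4,0],[0,0,0],1],
    [[0,0.4,0],[0,0,0],1],
    [[0,0,0],[0,0,0],1],
    [[0,0,0],[0,0,0],1],
    [[0,0,0],[0,0,0],1],
  ],
)

```text
time: 28.9
tool_pos: [0.4547, 0.1696, 0.2001]
tool_rot: [[-0.999, 0.042, -0.0], [0.042, 0.999, -0.0], [-0.0, -0.0, -1.0]]
contact_force: [-1.1, -0.1, -2.8]
finger_gap: 0.218
grip_force: 25.0
```

Call:
arm_command(
  deltas=[
    [[-0.4,-0.03,0],[0,0,0],1],
    [[-0.4,0,0],[0,0,0],1],
    [[-0.4,0,0],[0,0,0],1],
    [[-0.4,0,0],[0,0,0],1],
    [[-0.4,0,0],[0,0,0],1],
  ],
)

```text
time: 29.4
tool_pos: [0.5058, 0.1667, 0.2]
tool_rot: [[-0.999, 0.042, 0.0], [0.042, 0.999, -0.0], [-0.0, -0.0, -1.0]]
contact_force: [-0.4, 0.5, -1.6]
finger_gap: 0.217
grip_force: 25.0
```

Call:
arm_command(
  deltas=[
    [[-0.4,0,0],[0,0,0],1],
    [[-0.4,0,0],[0,0,0],1],
    [[-0.4,0,0],[0,0,0],1],
    [[-0.4,0,0],[0,0,0],1],
    [[-0.4,0,0],[0,0,0],1],
  ],
)

```text
time: 29.9
tool_pos: [0.5555, 0.1648, 0.2001]
tool_rot: [[-0.999, 0.042, 0.0], [0.042, 0.999, 0.0], [-0.0, 0.0, -1.0]]
contact_force: [0.0, 0.6, -1.2]
finger_gap: 0.216
grip_force: 25.0
```

Call:
arm_command(
  deltas=[
    [[-0.05,0,0],[0,0,0],1],
    [[0,0,0.2],[0,0,0],1],
    [[0,0,0.2],[0,0,0],1],
    [[0,0,0.12],[0,0,0],1],
    [[0,0,0],[0,0,0],1],
  ],
)

```text
time: 30.4
tool_pos: [0.5551, 0.1647, 0.1864]
tool_rot: [[-0.999, 0.042, -0.001], [0.042, 0.999, -0.0], [0.001, -0.0, -1.0]]
contact_force: [-0.0, 0.5, -2.1]
finger_gap: 0.215
grip_force: 25.0
```

Call:
arm_command(
  deltas=[
    [[0,0,0.05],[0,0,0],1],
    [[0,0,0.05],[0,0,0],1],
    [[0,0,0],[0,0,0],1],
    [[0,0,0],[0,0,0],1],
    [[0,0,0],[0,0,0],1],
  ],
)

```text
time: 30.9
tool_pos: [0.556, 0.1648, 0.1847]
tool_rot: [[-0.999, 0.042, 0.0], [0.042, 0.999, 0.0], [-0.0, 0.0, -1.0]]
contact_force: [0.3, 0.7, -1.8]
finger_gap: 0.218
grip_force: 25.0
```

```bash
python3 m.py|head -1
python3 - <<'E'
from h import *
cv2.imwrite("pics/s7.png",crop(cv2.imread("pics/last.png"),225,180,100,100,6))
E
```

```text
31.2 F [ 0.3     0.2701 -1.3798] sd 0.5514166797538599 pos [0.5559 0.1648 0.1847] load -0.2201536089572944 stretch -0.0015725257782663886 bar z est-.089 -0.058838323012541355
```

View pics/s7.png

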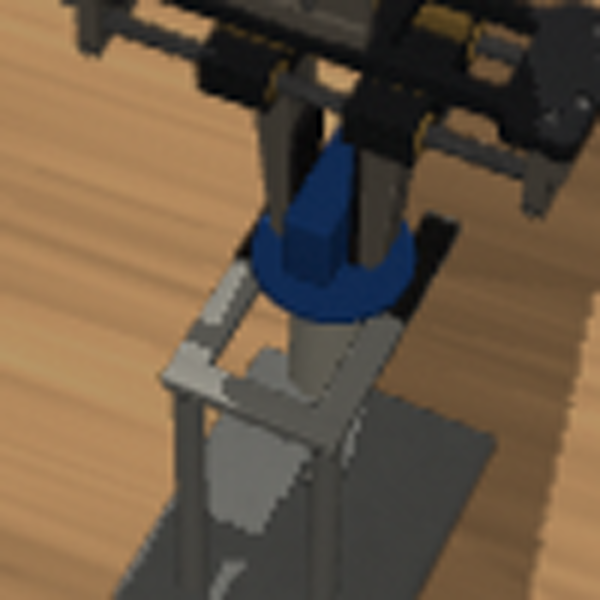

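The guard disc lies just over the prongs at crop (330,290), with the housing between them. I'll go down the last millimetre, release and rise.

Call:
arm_command(
  deltas=[
    [[0,0,0.05],[0,0,0],1],
    [[0,0,0],[0,0,0],1],
    [[0,0,0],[0,0,0],0.7],
    [[0,0,0],[0,0,0],0.6],
    [[0,0,0],[0,0,0],0.4],
  ],
)

```text
time: 31.7
tool_pos: [0.5559, 0.1648, 0.1833]
tool_rot: [[-0.999, 0.042, 0.0], [0.042, 0.999, 0.0], [-0.0, 0.0, -1.0]]
contact_force: [0.6, -1.0, -0.3]
finger_gap: 0.455
grip_force: 0.0
```

Call:
arm_command(
  deltas=[
    [[0,0,0],[0,0,0],0.2],
    [[0,0,0],[0,0,0],0.2],
    [[0,0,0],[0,0,0],0.2],
    [[0,0,-0.2],[0,0,0],0.2],
    [[0,0,-0.4],[0,0,0],0.2],
  ],
)

```text
time: 32.2
tool_pos: [0.5554, 0.1646, 0.1983]
tool_rot: [[-0.999, 0.042, -0.001], [0.042, 0.999, -0.001], [0.001, -0.001, -1.0]]
contact_force: [-0.5, 0.2, 0.7]
finger_gap: 0.8
grip_force: 0.0
```

Call:
arm_command(
  deltas=[
    [[0,0,-0.8],[0,0,0],0.2],
    [[0,0,-0.8],[0,0,0],0.2],
    [[0,0,-0.8],[0,0,0],0.2],
    [[0,0,-0.8],[0,0,0],0.2],
    [[0,0,-0.4],[0,0,0],0.2],
  ],
)

```text
time: 32.7
tool_pos: [0.5568, 0.1649, 0.2911]
tool_rot: [[-0.999, 0.042, 0.003], [0.042, 0.999, 0.001], [-0.003, 0.002, -1.0]]
contact_force: [-0.5, -0.1, -0.4]
finger_gap: 0.8
grip_force: 0.0
```

Call:
arm_command(
  deltas=[
    [[0.8,0,0],[0,0,0],0.2],
    [[0.8,0,0],[0,0,0],0.2],
    [[0.8,0,0],[0,0,0],0.2],
    [[0.8,0,0],[0,0,0],0.2],
    [[0,0,0],[0,0,0],0.2],
  ],
)

```text
time: 33.2
tool_pos: [0.474, 0.1684, 0.2887]
tool_rot: [[-0.999, 0.04, -0.001], [0.04, 0.999, 0.001], [0.001, 0.001, -1.0]]
contact_force: [0.2, -0.2, -0.1]
finger_gap: 0.799
grip_force: 0.0
```

```bash
python3 m.py
python3 - <<'E'
from h import *
s=cv2.imread("pics/last.png");cv2.imwrite("pics/s8.png",cv2.resize(s,(800,600)))
t=ctrl.grab_frame("top");t0=cv2.imread("pics/top0.png")
_,b=blobs(s,(100,120,60),(125,255,255),(225,180,325,260));_,a=blobs(cv2.imread("pics/scene0.png"),(100,120,60),(125,255,255),(225,180,325,260))
for c in(a,b):print([cv2.boundingRect(x) for x in c])
E
```

```text
33.5 F [ 0.0334 -0.2626  0.2161] sd 0.3979219834685192 pos [0.4765 0.168  0.2886] load -1.8161496225634943 stretch -0.01297249730402496 bar z est-.089 0.04508632707908433
image shift px 0.0 0.125 score 0.9222782850265503 lift mm by image -0.5
[(267, 200, 28, 35)]
[(267, 201, 27, 33)]
```

View pics/s8.png

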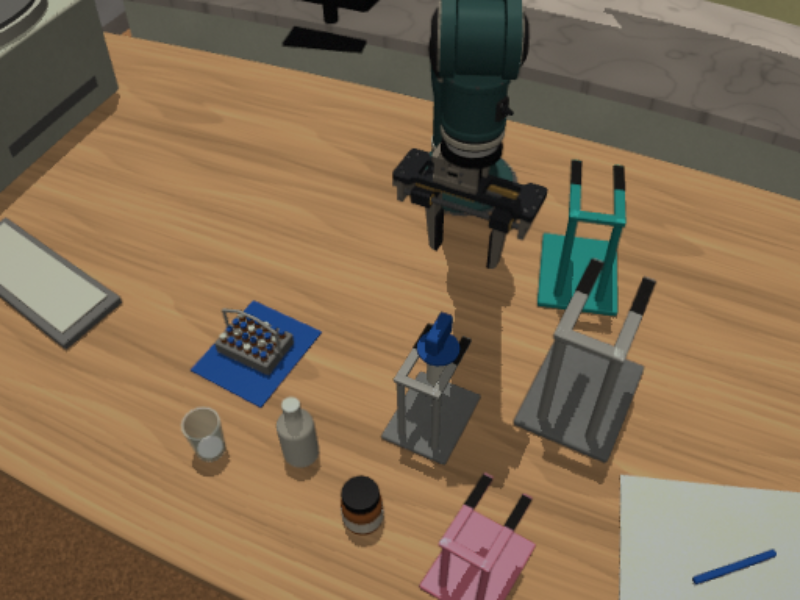

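The scale hangs back in the small grey fork at (438,340), with its blue blob within a pixel of where it started. The carrier stands flat on its mat at (257,343), the other items haven't moved and the gripper is clear, so I'm handing in.

```bash
python3 -c "
from workcell import ctrl
print(ctrl.sign_off())"
```

```text
the job is handed in; nothing more can be done
None
```

I lifted the carrier about 7 mm clear of its mat and held it still for over two seconds (about 0.75 kg by the force reading), then set it back about 8 mm from the mat's centre, hung the scale back in its rest and handed the job in; sign-off gave no verdict.

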